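# Exchange the slide box hemmed in between two tube racks

### The arm

A 6-joint arm with a two-finger parallel gripper is mounted at the origin on a cart in front of the work surface, level with it; the furniture and walls round the work are solid. World frame = base frame: x ahead of the robot, y to its left, z up, the work surface at z = 0. Lengths are in m, angles in rad, forces in N, time in s.
With the tool pointing down it reaches from about 0.375 to 0.925 m from the base axis. Payload 5.7 kg.
Tool frame: the origin (TCP) lies midway between the tips of the shut fingers; the grasp point (between the pads) lies 19 mm behind it; z points along the fingers, y is the line along which they close (so a half turn about z gives the same grasp; the last joint's range is limited). The gripper opens to 88 mm and grips with 3 to 60 N. Pads are 20 mm wide; open, the fingers measure 115 mm over their backs; the gripper's body (75 mm by 178 mm) begins 61 mm behind the grasp point.
Start: joints at [-0.115, 0.359, 1.51, -0, 1.272, -0.115], TCP at [0.6, -0, 0.223] pointing down, gripper open.
Joint ranges: [-2.97, 2.97], [-1.01, 2.36], [0.21, 2.38], [-0.96, 4.11], [0.2, 2.71], [-2.98, 2.98]. Speed limits (rad/s): [2.39, 2.39, 3.14, 3.14, 3.14, 3.14].

### API

Orientations are given as a unit quaternion [x, y, z, w].
In Python, from bench import move_ptp, servo_line, goto_joints, move_gripper, sleep, inverse_kinematics, capture, PlanningError, close_job, spot_in, silhouettes, current_clock, current_joint_pos, current_qvel, current_joint_torque, current_position, current_orientation, current_force, current_torque, current_finger_gap, current_grip_force gives the robot as it stands. Calls block until the motion is done:
- move_ptp(position, orientation): joint-space move of the TCP to a pose.
- servo_line(position, orientation=None, rate=0.15, contact_N=None): straight line of the TCP; orientation=None keeps the orientation; rate is the mean speed in m/s. With contact_N (N) it stops when the force on the tool has changed by that much, and returns True; else False.
- goto_joints(angles): joint-space move.
- move_gripper(opening): finger opening in m; the grip force is fixed at half the most; returns when the fingers have stopped.
- sleep(seconds).
- inverse_kinematics(position, orientation): joint angles nearest the present ones, or None.
- capture(name): name is "scene" or "side" or "wrist"; returns a dict with "image" (400x640x3 uint8, blue, green, red), "range_z" (400x640 float32, m along the optical axis (not along the pixel's ray), 0 where there is no reading), "intrinsics" (3x3 intrinsics, pixels), "R" (3x3) and "t" (3): a world point X has camera coordinates R X + t. Camera axes: x right, y down, z forward; pixel columns grow to the right and rows downward; lengths in m; the calibration is good to about 2 mm. A picture is of the moment at which its call begins.
A pose or a line that the arm cannot do raises PlanningError and nothing moves.
- close_job(): hands the job in; it is judged then, once.
Trained networks look in the newest picture that a camera, given by its name, has taken for a name from the list of things; names that differ only in an ending like _2 or _b are one class to them, and where a whole thing is asked for, a point or a joint stands for the part that bears it (a point fixed in the world has none). Each returns a list of dicts, best first, with "conf" (0 to 1); they miss things now and then, are a little off and sometimes report something else, mostly with a low value. They report only what shows in the picture. A call takes as long as a camera call. They do not tell look-alikes from the thing itself.
- spot_in(camera, query): "xy" ([column, row] in pixels, amid what is visible of it).
- silhouettes(camera, query): "region" (400x640 bool, what is visible of it) and "xy" ([column, row] in pixels, amid what is visible of it).
Readings, each from a call of its own:
- current_clock(): time.
- current_joint_pos(): joint angles.
- current_qvel(): joint speeds.
- current_joint_torque(): joint torques, N m.
- current_position(): TCP position.
- current_orientation(): TCP orientation.
- current_force(): force on the tool from outside, world axes, zero at the start.
- current_torque(): the same for the moment, N m.
- current_finger_gap(): finger opening in m.
- current_grip_force(): force on a finger pad.
Only numpy, scipy, OpenCV 4.12 (cv2) and the standard library are available. Lean on these libraries where they do the work, as an engineer would, in place of code of your own. Each camera call takes 0.05 s, during which the arm holds its last target. There are 200 camera calls.

### The job

The slide box in the white work tray is full, but the tube racks close in front of it and behind it leave no room to take hold of it: first set both racks aside, standing in the grey ribbed tray, then take the full slide box out and lay it flat in the steel tray. Lay the fresh slide box from the bench in the middle of the work tray, lined up as the full one was, and put each rack back square in the place where it stood. Do not tip the racks over or disturb the beaker, the rubber bung and the marker nearby.

Things in the scene. Friction and masses are not known exactly. Their poses are not given: they have to be found in the camera images.
- work_tray: white work tray with a black floor mat and a carrying loop at each y end, fixed; 191 (x) x 170 (y) mm, 214 mm over the loops, rim 17 mm high, floor 3 mm above the bench. Origin: centre of its underside. Holds, in a row along its x, a rack, a slide box and the other rack, all with their long sides along its y; the box lies at its centre, the racks' centres 52.5 mm before and behind
- side_tray: grey plastic tray with a ribbed floor, fixed; 214 (x) x 188 (y) mm, rim 16 mm high, walls and floor 3 mm. Origin: centre of its underside. Side area for both racks: they fit one behind the other along its x, centres some 115 mm apart, long sides along its y
- steel_tray: bright steel tray with a plain floor, fixed; 200 (x) x 130 (y) mm, rim 16 mm high, walls and floor 2 mm. Origin: centre of its underside. The full slide box goes here
- big_rack: tall blue tube rack, empty, 142 (x, long) x 56 (y) x 98 (z) mm, 0.1 kg; stands in the work tray on one side of the full slide box, 6 to 10 mm from it. Origin: centre of its underside. Grip it at the top across its 56 mm width (y)
- small_rack: low red tube rack with three glass test tubes that stay in it; rack 98 (x, long) x 52 (y) x 50 (z) mm, tubes to 80 mm height, about 0.085 kg; stands in the work tray on the other side of the full slide box, 8 to 12 mm from it. Origin: centre of its underside. Grip it across its 52 mm width (y), by its upper 14 mm, above the slide box beside it; outside faces are closed at its top edge, 46 to 50 mm
- full_box: full slide box: closed blue box 33 (x) x 86 (y) x 31 (z) mm, 0.09 kg, lying in the work tray between the two racks at the start; no finger fits between. Origin: centre of its underside. Grip it across its 33 mm width (x)
- fresh_box: fresh slide box: looks the same as the full one, 33 (x) x 86 (y) x 31 (z) mm, 0.09 kg, lying on the open bench in front of the work tray at the start. Origin: centre of its underside. Grip it across its 33 mm width (x)
- beaker: bystander: glass beaker, 58 mm diameter, 71 mm high, to the left behind the work tray. Origin: centre of its underside
- bung: bystander: red-brown rubber bung, 35 mm diameter, 28 mm high, to the right behind the work tray. Origin: centre of its underside
- marker: bystander: felt marker lying on the bench, 11 x 129 (y) x 11 mm, to the right behind the work tray. Origin: middle of its underside
Things that resemble listed ones, but are neither listed nor needed, are in the scene too. Leave any brown look-alike of the fresh_box alone.

How it is judged:
On the way, in this order (a step that is already met when the one before it is completed fails the run):
1. both racks stand in the grey ribbed tray, released (x of big_rack in the frame of side_tray between -0.08 and 0.08 m and y of big_rack in the frame of side_tray between -0.07 and 0.07 m and height (world z) of each of big_rack, small_rack below 0.0065 m and angle between each of big_rack, small_rack's own z axis and vertical below 0.06 rad and linear speed of each of big_rack, small_rack below 0.03 m/s and contact force between each of big_rack, small_rack and the fingers below 0.3 N and x of small_rack in the frame of side_tray between -0.08 and 0.08 m and y of small_rack in the frame of side_tray between -0.07 and 0.07 m), for 0.2 s.
2. the full slide box lies flat in the steel tray, released (x of full_box in the frame of steel_tray between -0.085 and 0.085 m and y of full_box in the frame of steel_tray between -0.05 and 0.05 m and height (world z) of full_box below 0.0065 m and angle between full_box's own z axis and vertical below 0.06 rad and linear speed of full_box below 0.03 m/s and contact force between full_box and the fingers below 0.3 N), for 0.2 s.
3. the fresh slide box lies flat in the middle of the work tray, released (x of fresh_box in the frame of work_tray between -0.012 and 0.012 m and y of fresh_box in the frame of work_tray between -0.02 and 0.02 m and height (world z) of fresh_box below 0.0065 m and angle between fresh_box's own z axis and vertical below 0.06 rad and linear speed of fresh_box below 0.03 m/s and contact force between fresh_box and the fingers below 0.3 N), for 0.2 s.
At the end, for the whole second after the job is handed in: Full slide box flat inside the steel tray; fresh one flat on the work tray floor, centred within 12 mm (tray x) and 20 mm (tray y); each rack on the work tray floor within 18 mm of where it stood and square to 0.2 rad; all released and at rest (all of step 2 and all of step 3 and distance of each of big_rack, small_rack from where it was at the start of the episode below 0.018 m and angle between the x axis of each of big_rack, small_rack and the y axis of work_tray, either way round below 0.2 rad and height (world z) of each of big_rack, small_rack below 0.0065 m and angle between each of big_rack, small_rack's own z axis and vertical below 0.06 rad and linear speed of each of big_rack, small_rack below 0.03 m/s and contact force between each of big_rack, small_rack and the fingers below 0.3 N); the robot touches nothing.
It fails at once if a rack is tipped over (more than 0.6 rad) (angle between any of big_rack, small_rack's own z axis and vertical above 0.6 rad).
It fails at once if the beaker is moved more than 25 mm (distance of beaker from where it was at the start of the episode above 0.025 m).
It fails at once if the rubber bung is moved more than 25 mm (distance of bung from where it was at the start of the episode above 0.025 m).
It fails at once if the marker is moved more than 25 mm (distance of marker from where it was at the start of the episode above 0.025 m).
It also fails if it takes over 131 s, if anything falls off the work surface, if the arm or the gripper's body presses on something with over 40 N, if the wrist force passes 120 N, or if a joint passes its speed limit or range.

## Working session

There is one attempt and no reset: what is moved stays moved. The work goes in short steps, each a Python script; the robot and the scene stay as the last script left them, time stands still between calls to the robot, and variables do not carry over. Pictures are saved under pics/ and viewed, at most 14 in all, crops included, and the job is handed in when it is done.

```bash
ls; mkdir -p pics
cat > h.py <<'E'
import numpy as np, cv2
from bench import *
def cloud(c):
    z=c["range_z"]; K=c["intrinsics"]; v,u=np.mgrid[0:400,0:640]
    P=np.stack([(u-K[0,2])/K[0,0]*z,(v-K[1,2])/K[1,1]*z,z],-1)
    W=(P-c["t"])@c["R"]; W[z==0]=np.nan; return W
E
python3 - <<'E'
from h import *
for n in("scene","side"):
    c=capture(n); cv2.imwrite(f"pics/{n}0.png",c["image"]); W=cloud(c)
    print(n,"cam",-c["R"].T@c["t"])
    for q in["work_tray","side_tray","steel_tray","big_rack","small_rack","full_box","beaker","bung","marker"]:
        for d in silhouettes(n,q):
            if d["conf"]<.3: continue
            P=W[d["region"]]; P=P[~np.isnan(P[:,0])]
            if len(P)>5:print(q,round(d["conf"],2),np.round(d["xy"]),np.round(np.percentile(P,[3,50,97],axis=0),3).tolist())
E
```

```text
pics
scene cam [-0.08092875 -0.91602902  0.65677334]
work_tray 0.69 [346. 216.] [[0.502, -0.145, -0.001], [0.555, -0.103, 0.006], [0.686, 0.042, 0.015]]
work_tray 0.44 [244. 176.] [[0.346, 0.216, -0.002], [0.444, 0.296, 0.001], [0.544, 0.361, 0.014]]
side_tray 0.92 [358. 276.] [[0.336, -0.406, -0.001], [0.437, -0.314, 0.002], [0.544, -0.214, 0.015]]
steel_tray 0.65 [240. 181.] [[0.346, 0.214, -0.002], [0.442, 0.294, 0.001], [0.543, 0.361, 0.014]]
big_rack 0.7 [354. 182.] [[0.623, -0.112, -0.001], [0.639, -0.06, 0.065], [0.726, 0.051, 0.1]]
small_rack 0.77 [328. 202.] [[0.521, -0.094, 0.002], [0.54, -0.059, 0.03], [0.589, 0.032, 0.078]]
full_box 0.52 [346. 201.] [[0.588, -0.08, 0.007], [0.603, -0.075, 0.03], [0.616, -0.017, 0.034]]
beaker 0.77 [318. 152.] [[0.683, 0.206, -0.003], [0.705, 0.22, 0.04], [0.781, 0.313, 0.068]]
beaker 0.63 [358. 184.] [[0.623, -0.113, 0.007], [0.639, -0.067, 0.066], [0.68, 0.027, 0.1]]
beaker 0.54 [430. 241.] [[0.632, -0.37, -0.003], [0.665, -0.328, 0.006], [0.693, -0.28, 0.01]]
bung 0.68 [410. 211.] [[0.699, -0.223, 0.002], [0.709, -0.212, 0.023], [0.728,
[... 800 characters left out ...]
 -0.054, 0.033], [0.613, 0.003, 0.039]]
full_box 0.57 [408. 240.] [[0.698, -0.221, 0.002], [0.712, -0.211, 0.027], [0.731, -0.189, 0.032]]
beaker 0.72 [342. 137.] [[0.683, 0.205, 0.011], [0.706, 0.22, 0.048], [0.735, 0.262, 0.071]]
beaker 0.6 [256. 155.] [[0.35, 0.217, 0.0], [0.443, 0.295, 0.005], [0.541, 0.361, 0.018]]
bung 0.7 [410. 237.] [[0.698, -0.221, 0.006], [0.712, -0.211, 0.028], [0.729, -0.191, 0.032]]
bung 0.55 [327. 206.] [[0.52, -0.094, 0.005], [0.543, -0.061, 0.052], [0.571, 0.001, 0.082]]
marker 0.79 [409. 280.] [[0.629, -0.373, 0.005], [0.66, -0.324, 0.01], [0.694, -0.277, 0.015]]
marker 0.31 [318. 304.] [[0.335, -0.405, 0.001], [0.438, -0.314, 0.005], [0.542, -0.214, 0.017]]
```

View pics/side0.png

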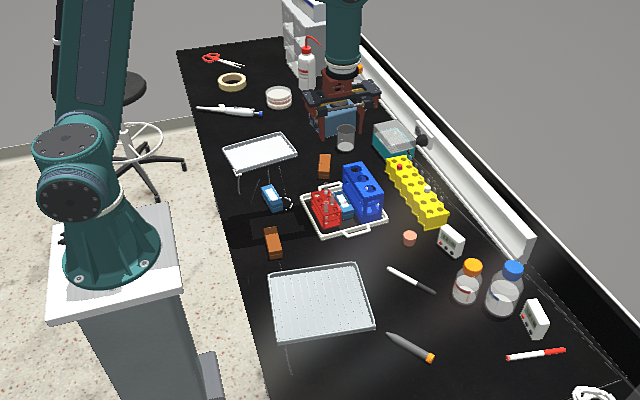

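Run:
```python
from h import *
capture("scene");capture("side")
for n in("scene","side"):
    for d in silhouettes(n,"fresh_box"): print(n,d["conf"],d["xy"])
# vertical-ish wrist view: go up & back
q=current_orientation(); print(q)
for p in([.5,-.03,.42],[.5,-.03,.36]):
    try: move_ptp(p,q); print(p); break
    except PlanningError as e: print(e)
c=capture("wrist"); cv2.imwrite("pics/w0.png",c["image"]); W=cloud(c)
print("cam",-c["R"].T@c["t"],c["R"])
for q in["work_tray","big_rack","small_rack","fresh_box"]:
    for d in silhouettes("wrist",q):
        if d["conf"]<.3: continue
        P=W[d["region"]]; P=P[~np.isnan(P[:,0])]
        if len(P)>5:
            t=P[P[:,2]>np.percentile(P[:,2],90)-.006]
            print(q,round(d["conf"],2),np.round(d["xy"]),np.round(np.percentile(P,[2,50,98],axis=0),3).tolist(),cv2.minAreaRect((t[:,:2]*1000).astype(np.float32)),t[:,2].mean())
print(current_clock())
```

```text
scene 0.82 [292.6, 237.5]
scene 0.78 [273.2, 206.1]
scene 0.7 [309.7, 177.2]
side 0.81 [323.6, 166.2]
side 0.71 [273.7, 241.9]
side 0.63 [271.1, 195.7]
[ 7.07102954e-01  7.07110606e-01 -3.01139200e-05 -4.97745758e-05]
[0.5, -0.03, 0.42]
cam [0.50101341 0.03608172 0.5801733 ] [[ 9.99996203e-01 -6.53208216e-04 -2.67710134e-03]
 [ 2.29584415e-05 -9.69490264e-01  2.45129816e-01]
 [-2.75554450e-03 -2.45128947e-01 -9.69486568e-01]]
work_tray 0.9 [363. 130.] [[0.505, -0.14, 0.0], [0.573, 0.01, 0.003], [0.681, 0.063, 0.017]] ((575.1724853515625, -31.833892822265625), (221.56878662109375, 182.4984588623047), 72.19511413574219) 0.014732927559322009
big_rack 0.83 [423. 168.] [[0.622, -0.108, 0.016], [0.647, -0.039, 0.099], [0.678, 0.029, 0.102]] ((651.5753173828125, -40.25251770019531), (56.730224609375, 141.875732421875), 1.6500638723373413) 0.09998360780057171
small_rack 0.66 [351. 169.] [[0.522, -0.091, 0.005], [0.547, -0.042, 0.052], [0.573, 0.004, 0.081]] ((547.6787719726562, -44.51792526245117), (51.9435920715332, 98.21906280517578), 1.8485524654388428) 0.054846054844820954
fresh_box 0.85 [393.  42.] [[0.583, 0.104, 0.002], [0.608, 0.145, 0.029], [0.634, 0.185, 0.031]] ((609.2667236328125, 145.15277099609375), (85.8010482788086, 33.06615447998047), 67.24617767333984) 0.029344851166919712
fresh_box 0.8 [252. 201.] [[0.37, -0.149, 0.002], [0.387, -0.104, 0.03], [0.404, -0.065, 0.032]] ((385.4010009765625, -108.11602783203125), (85.66900634765625, 32.92329788208008), 85.3407211303711) 0.029753667721964975
fresh_box 0.67 [273. 101.] [[0.407, 0.016, 0.01], [0.426, 0.057, 0.03], [0.444, 0.096, 0.032]] ((424.92254638671875, 55.6342887878418), (33.14008712768555, 85.52735137939453), 6.644177436828613) 0.029600748608867297
2.3417
```

View pics/w0.png

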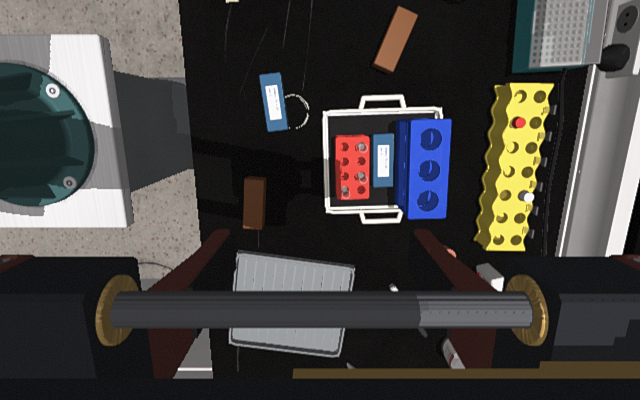

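```bash
cat >> h.py <<'E'
from scipy.spatial.transform import Rotation as Rn
def ori(a): return (Rn.from_euler("z",a)*Rn.from_quat([.5**.5,.5**.5,0,0])).as_quat()  # tool y = world x turned by a
def mv(x,y,z,a): move_ptp([x,y,z],ori(a))
def ln(x,y,z,a,rate=.15,N=None): return servo_line([x,y,z],ori(a),rate,N)
def stat(s): print(s,"gap",round(current_finger_gap(),4),"grip",round(current_grip_force(),1),"F",np.round(current_force(),1),"p",np.round(current_position(),4),"t",round(current_clock(),1))
def rect(n,q,lo,hi,near=None,r=.06):
    """centre, sides, angle (deg) of points of q's mask with lo<z<hi"""
    c=capture(n); W=cloud(c); out=[]
    for d in silhouettes(n,q):
        P=W[d["region"]]; P=P[(P[:,2]>lo)&(P[:,2]<hi)]
        if len(P)<20: continue
        m=cv2.minAreaRect((P[:,:2]*1000).astype(np.float32))
        if near is None or np.hypot(m[0][0]/1e3-near[0],m[0][1]/1e3-near[1])<r: out.append((round(d["conf"],2),np.round(m[0],1),np.round(m[1],1),round(m[2],2),round(float(np.median(P[:,2])),3)))
    return out,c
E
python3 - <<'E'
from h import *
for n in("scene","side"):
    for q in("side_tray","steel_tray"): print(n,q,rect(n,q,.009,.03)[0], rect(n,q,-.005,.03)[0])
a=np.radians(1.7)
move_gripper(.078)
x,y=.6516,-.0403
mv(x,y,.2,a); print(ln(x,y,.066,a,.12,8)); stat("at")
move_gripper(.0); stat("grip")
ln(x,y,.066+.03,a); stat("lift")
c=capture("side"); cv2.imwrite("pics/g1.png",c["image"][100:300,250:500])
E
```

```text
scene side_tray [(0.75, array([ 440.3, -310.2]), array([193.8, 217.7]), 81.82, 0.013), (0.41, array([ 661.3, -325.3]), array([  9.5, 117.6]), 34.47, 0.01)] [(0.9, array([ 448.2, -300.9]), array([212.4, 231.9]), 81.86, 0.002)]
scene steel_tray [(0.87, array([445.1, 288.2]), array([204.6, 137.8]), 7.85, 0.012)] [(0.6, array([456. , 290.9]), array([230.2, 144.8]), 10.71, 0.001)]
side side_tray [(0.87, array([ 438.9, -309.6]), array([194.1, 216.4]), 81.89, 0.016)] [(0.76, array([ 441.5, -302.4]), array([208.2, 221.3]), 82.15, 0.005)]
side steel_tray [(0.59, array([443.4, 290. ]), array([200.9, 143.1]), 8.72, 0.014)] [(0.72, array([442.4, 297.8]), array([202.2, 159.7]), 8.28, 0.005)]
False
at gap 0.0781 grip 0.0 F [ 0.9  0.4 -0.5] p [ 0.6523 -0.0404  0.0669] t 5.8
grip gap 0.0559 grip 30.0 F [-0.9 -0.1  3.7] p [ 0.6518 -0.0403  0.0664] t 6.3
lift gap 0.0557 grip 30.0 F [-0.2  0.1 -0.9] p [ 0.6522 -0.0404  0.0964] t 6.7
```

Run:
```python
from h import *
a=np.radians(1.7); b=np.radians(-8.1)
def put(x,y,z,a,open_):
    print(ln(x,y,z+.015,a,.15),ln(x,y,z-.001,a,.05,4)); stat("down")
    move_gripper(open_); ln(x,y,z+.09,a,.2); stat("up")
ln(.6516,-.0403,.066+.13,a,.2)
mv(.4966,-.3182,.066+.13,b)
put(.4966,-.3182,.0665,b,.075)
x,y=.5477,-.0445
mv(x,y,.17,a); print(ln(x,y,.040,a,.12,8)); stat("at")
move_gripper(0); stat("grip"); ln(x,y,.07,a); stat("lift"); ln(x,y,.16,a,.2)
mv(.3828,-.3018,.16,b); stat("over")
put(.3828,-.3018,.040,b,.07)
c=capture("side"); cv2.imwrite("pics/s1.png",c["image"])
```

```text
False True
down gap 0.0557 grip 30.0 F [0.6 0.2 3.7] p [ 0.497  -0.3185  0.066 ] t 9.9
up gap 0.0747 grip 0.0 F [-0.6 -0.3  0.2] p [ 0.4962 -0.3179  0.1561] t 11.0
False
at gap 0.075 grip 0.0 F [-0.1  0.2 -0.3] p [ 0.5483 -0.0447  0.0406] t 13.3
grip gap 0.0518 grip 30.0 F [-0.8  0.9  3.7] p [ 0.548  -0.0445  0.0403] t 13.8
lift gap 0.0516 grip 30.0 F [ 0.2  0.7 -0.6] p [ 0.5482 -0.0446  0.0702] t 14.2
over gap 0.0511 grip 30.0 F [ 0.7 -0.5 -1.3] p [ 0.3832 -0.3011  0.1596] t 15.9
False True
down gap 0.0515 grip 30.0 F [ 0.2 -0.   2.1] p [ 0.3834 -0.3023  0.0395] t 17.1
up gap 0.0702 grip 0.0 F [-0.3  0.4  0. ] p [ 0.3825 -0.3015  0.1296] t 18.2
```

Run:
```python
from h import *
mv(.5,-.03,.42,0)
for q,lo,hi in(("full_box",.025,.04),("work_tray",.011,.022),("big_rack",.09,.11),("small_rack",.047,.058)):
    o,c=rect("wrist",q,lo,hi); print(q,*o,sep="\n ")
cv2.imwrite("pics/w1.png",cv2.resize(c["image"][:360,180:480],None,fx=1.6,fy=1.6))
o,c=rect("side","big_rack",.09,.11);print(o);o,c=rect("side","small_rack",.047,.058);print(o)
```

```text
full_box
 (0.63, array([597.9, -34.3]), array([32.7, 84.9]), 2.25, 0.033)
work_tray
 (0.89, array([599.4, -39.5]), array([194.1, 213.5]), 1.7, 0.015)
big_rack
 (0.69, array([ 494.9, -333.9]), array([84.1, 56.1]), 82.04, 0.1)
small_rack
 (0.66, array([ 384.6, -301.6]), array([98. , 51.6]), 80.68, 0.053)
[(0.57, array([ 495.6, -318.4]), array([145.5,  56.9]), 82.0, 0.102)]
[(0.85, array([ 382., -303.]), array([101.3,  51.8]), 81.74, 0.054)]
```

View pics/w1.png

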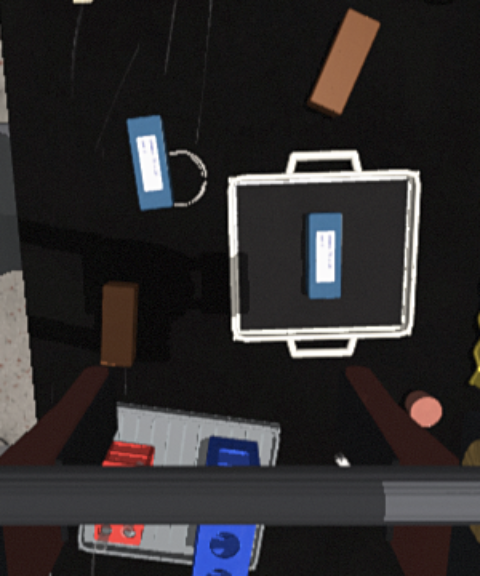

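View pics/s1.png

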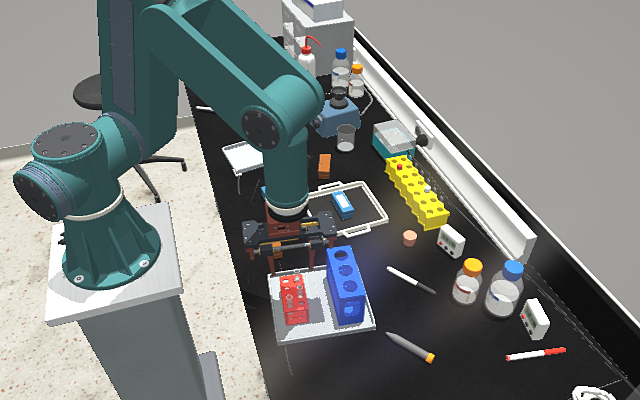

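Run:
```python
from h import *
x,y,a=.598,-.0345,np.radians(2.0)
move_gripper(.06)
mv(x,y,.12,a); print(ln(x,y,.012,a,.1,8)); stat("at"); move_gripper(0); stat("grip")
ln(x,y,.13,a,.2)
b=np.radians(8.2); X,Y=.4442,.2892
mv(X,Y,.13,b)
print(ln(X,Y,.025,b,.15),ln(X,Y,.010,b,.04,4)); stat("down"); move_gripper(.06); ln(X,Y,.12,b,.2)
print(rect("side","full_box",.025,.04)[0])
# look closer at the fresh box
mv(.43,-.03,.30,0)
o,c=rect("wrist","fresh_box",.025,.04); print(o)
cv2.imwrite("pics/w2.png",c["image"][:300]); W=cloud(c)
g=c["image"].astype(int).min(-1)
m=(W[...,0]>.447)&(W[...,0]<.485)&(abs(W[...,1]-.053)<.05)&(g>90)
P=W[m]; print(len(P),np.round(np.percentile(P,[1,50,99],axis=0),4) if len(P) else "")
m=(W[...,0]>.447)&(W[...,0]<.485)&(abs(W[...,1]-.053)<.05)&(W[...,2]>.004)
P=W[m]; print(len(P),np.round(np.percentile(P,[1,50,99],axis=0),4) if len(P) else "")
```

```text
False
at gap 0.06 grip 0.0 F [ 1.1 -0.4 -0.3] p [ 0.5986 -0.0346  0.0126] t 23.2
grip gap 0.0326 grip 30.0 F [-0.2 -0.1  3.3] p [ 0.5981 -0.0345  0.0122] t 23.8
False True
down gap 0.033 grip 30.0 F [ 0.5 -0.5  3.4] p [0.4447 0.2894 0.0109] t 27.1
[(0.8, array([441.8, 286.1]), array([32.6, 90.6]), 5.67, 0.034)]
[(0.98, array([425.1,  54.9]), array([33., 85.]), 6.62, 0.03), (0.92, array([ 385.2, -108.1]), array([85.8, 32.9]), 85.26, 0.03), (0.68, array([605.9, 137.2]), array([69.5, 33.4]), 67.1, 0.029)]
157 [[ 0.4472  0.0142 -0.0025]
 [ 0.4693  0.0488 -0.0005]
 [ 0.4775  0.0686  0.0017]]
4144 [[0.462  0.003  0.3837]
 [0.4733 0.0034 0.3949]
 [0.4848 0.0041 0.403 ]]
```

View pics/w2.png

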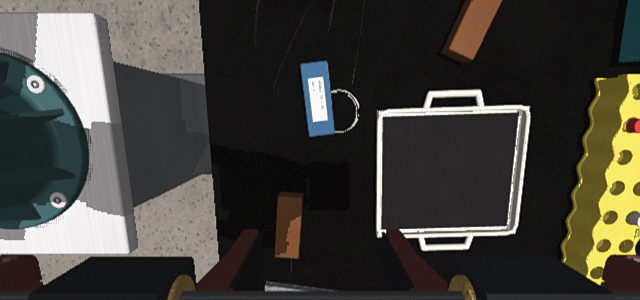

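Run:
```python
from h import *
x,y,b=.425,.0552,np.radians(6.6); a=np.radians(1.7)
mv(x,y,.12,b); print(ln(x,y,.010,b,.1,8)); move_gripper(0); stat("grip")
ln(x,y,.11,b,.2); X,Y=.5992,-.040
mv(X,Y,.11,a); print(ln(X,Y,.026,a,.15),ln(X,Y,.010,a,.04,4)); stat("down"); move_gripper(.06); ln(X,Y,.12,a,.2); sleep(.3)
mv(.5,-.03,.42,0)
print(rect("wrist","fresh_box",.025,.04)[0], rect("wrist","work_tray",.011,.022)[0]); stat("")
```

```text
False
grip gap 0.0328 grip 30.0 F [-1.1 -1.1  4.5] p [0.4251 0.0552 0.0102] t 32.6
False True
down gap 0.0329 grip 30.0 F [0.1 0.1 1.9] p [ 0.6001 -0.0402  0.0126] t 35.1
[(0.74, array([ 385.4, -107.9]), array([85.2, 32.8]), 85.36, 0.03), (0.71, array([600.1, -39.9]), array([32.9, 85.9]), 2.01, 0.032), (0.56, array([608.9, 145.2]), array([85.7, 32.3]), 67.54, 0.029), (0.25, array([ 713.3, -203.2]), array([33.5, 27.9]), 62.53, 0.027)] [(0.92, array([599.4, -39.2]), array([194.1, 213. ]), 1.79, 0.015), (0.48, array([ 444.4, -309.3]), array([191. , 206.9]), 81.93, 0.015)]
 gap 0.0602 grip 0.0 F [-0.  -0.1  0.5] p [ 0.4999 -0.03    0.4184] t 38.2
```

Run:
```python
from h import *
a=np.radians(1.7); b=np.radians(-8.1)
for (x,y),(X,Y),z,o in(((.4966,-.3182),(.6518,-.0403),.0665,.072),((.3828,-.3018),(.5475,-.0445),.040,.066)):
    h=z+.13
    move_gripper(.075); mv(x,y,h,b); print(ln(x,y,z,b,.12,8)); move_gripper(0); stat("grip")
    ln(x,y,h,b,.2); mv(X,Y,h,a); stat("over"); ln(X,Y,z+.015,a,.12); print(ln(X,Y,z-.001,a,.04,4)); stat("down")
    move_gripper(o); ln(X,Y,h,a,.15)
mv(.5,-.03,.42,0)
for q,lo,hi in(("full_box",.025,.04),("big_rack",.09,.11),("small_rack",.047,.058)):
    o,c=rect("wrist",q,lo,hi); print(q,*o,sep="\n ")
cv2.imwrite("pics/w3.png",c["image"])
c=capture("side");cv2.imwrite("pics/s3.png",c["image"]); stat("")
```

```text
False
grip gap 0.0558 grip 30.0 F [-0.2 -0.5  3. ] p [ 0.4969 -0.3184  0.067 ] t 41.7
over gap 0.0557 grip 30.0 F [ 0.6 -0.6 -1.4] p [ 0.6513 -0.0415  0.1961] t 43.7
True
down gap 0.056 grip 30.0 F [-0.3  1.3  5. ] p [ 0.6522 -0.0403  0.0667] t 45.2
False
grip gap 0.0515 grip 30.0 F [-0.1 -0.5  4.9] p [ 0.383  -0.302   0.0403] t 50.1
over gap 0.0516 grip 30.0 F [-0.7 -0.  -2. ] p [ 0.5469 -0.0453  0.1695] t 52.1
True
down gap 0.0514 grip 30.0 F [0.9 0.3 2.3] p [ 0.5478 -0.0445  0.0396] t 53.6
full_box
big_rack
 (0.85, array([652.2, -40.5]), array([ 57. , 142.4]), 1.75, 0.1)
small_rack
 (0.96, array([548.1, -44.6]), array([52.1, 97.7]), 1.65, 0.052)
 gap 0.0661 grip 0.0 F [-0.7 -0.7 -0.7] p [ 0.4999 -0.03    0.4191] t 56.4
```

View pics/w3.png

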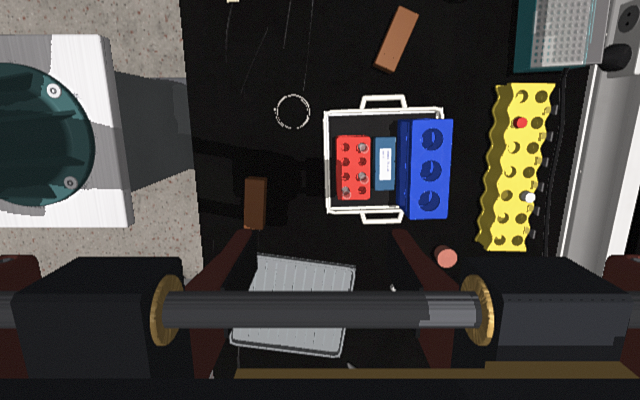

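View pics/s3.png

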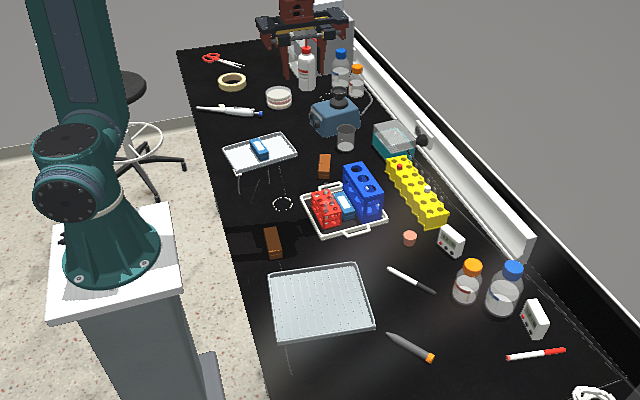

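The pictures show both racks back in their places (red at about 353,168 and blue at 430,168 in the wrist view). The fresh box lies between them, the full box lies in the steel tray (259,149 in the side view), and the bystanders have not moved.

```bash
python3 -c "
from bench import *
print(close_job())"
```

```text
the job is handed in; nothing more can be done
None
```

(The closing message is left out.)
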